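Set out the kit for a power-supply build

ROBOT

A 7-joint arm with a two-finger parallel gripper is mounted at the origin on the work surface. World frame = base frame: x ahead of the robot, y to its left, z up, the work surface at z = 0. Lengths are in m, angles in rad, forces in N, time in s.
With the tool pointing down it reaches from about 0.4 to 0.85 m from the base axis. Payload 10.4 kg.
Tool frame: the origin (TCP) lies on the centre line of the jaws, within the pads' length; the fingertips stand 17 mm ahead of it and the grasp point (between the pads) lies 2 mm behind it; z points along the fingers, y is the line along which they close (so a half turn about z gives the same grasp; the last joint's range is limited). The gripper opens to 85 mm and grips with 20 to 120 N. Pads are 22 mm wide; open, the fingers measure 114 mm over their backs; the gripper's body (76 mm by 85 mm) begins 54 mm behind the grasp point. The pads swing forward as they close: fully open they stand 13 mm farther back than shut.
Start: joints at [1.133, 0.332, -0.065, 1.46, 0.022, 1.35, -0.088], TCP at [0.252, -0.572, 0.248] pointing down, gripper open.
Joint ranges: [-2.6, 2.6], [-0.5, 2.12], [-1.47, 1.34], [0.16, 2.42], [-1.27, 4.41], [0.06, 2.06], [-2.6, 2.6]. Speed limits (rad/s): [2.22, 2.22, 2.79, 2.79, 3.14, 3.14, 3.14].

INTERFACE

Orientations are given as a unit quaternion [x, y, z, w].
In Python, from workcell import get_obs, optics, job gives the robot as it stands. The module is installed in compiled form; this text tells all that it offers.
- The arm moves only by the tool send_rows, never from a script. Its argument "plan" is a list that holds one entry, the list of rows, each a list of 7 numbers: the turn, a rotation vector about the tool's x, y, z in units of 1.5 rad (1.0 is 1.5 rad), then the shift along the tool's x, y, z in units of 20 cm (1.0 is 20 cm), then the opening, from 0 (shut) to 1 (fully open). A call has 1 to 20 rows; each row shifts and turns the commanded pose from where the row before left it, along the tool's axes as they then stand; what a row does not reach is not made up. A row lasts 1/12 s, in which the tool goes at most 41.7 mm and 7.16 degrees, less where a joint would pass 70% of its speed; a pose out of reach is approached as far as the arm can. A call with a number of a shift or a turn outside -1 to 1 is refused whole. A call with a gripper value outside its range is refused whole. The fingers move at their own pace and stop on an object; "squeeze" is the grip in N (left out, the last holds). Time passes only in rows, so rows that do not move let the fingers close. It gives the time, the measured TCP pose, the force, the opening and the grip force at its end, in the units of the state.
- get_obs(): the state, without advancing time (a new reading comes with each control period).
- optics.camera(name): name is "side" or "top" or "wrist"; returns the picture (480x640x3 uint8, red, green, blue); there is no depth.
- optics.get_calibration(name): a dict with "intrinsics" (3x3 intrinsics, pixels), "distortion" ([k1, k2, p1, p2, k3] as OpenCV has them; the pictures are not rectified), "world_from_camera" (4x4, takes a point from camera to world coordinates); the wrist camera has in their place "T_tool_cam" (4x4, takes a point from camera to tool coordinates, whose origin is the TCP and whose axes are the flange's). Camera axes: x right, y up, looking along -z (the intrinsics and any distortion apply to the point x, -y, -z); pixel columns grow to the right and rows downward; lengths in m; the calibration is good to about 2 mm. A picture is of the moment at which its call begins: read the wrist's pose just before it. get_calibration takes no time and is no camera call.
- job.hand_in(): hands the job in; it is judged then, once.
The state is a dict: "clock": time; "joint_pos": joint angles; "joint_velocities": joint speeds; "tau": joint torques, N m; "position": TCP position; "ee_rot": TCP orientation; "ft_force": force on the tool from outside, world axes, zero at the start; "torque": the same for the moment, N m; "grip_width": opening from 0.0 (shut) to 1.0 (fully open); "grasp_force": force on a finger pad.
Only numpy, scipy, OpenCV 4.12 (cv2) and the standard library are available. Lean on these libraries where they do the work, as an engineer would, in place of code of your own. Each camera call takes 0.05 s, during which the arm holds its last target. There are 200 camera calls.

TASK

Set out the bench for the next power-supply build: stand each of the three round capacitors upright in the parts cup of its size (largest in the widest cup, medium in the medium, smallest in the narrowest), and lay the board with the heat sink on the sloping stand, heat sink up, square, with a long edge resting against the ledge and no part hanging over the stand's sides. Set things down gently, never dropping them, and leave the transformer and the relay where they are. The order is free.

Things in the scene. Friction and masses are not known exactly. Their poses are not given: they have to be found in the camera images.
- cap_large: the large capacitor: black upright cylinder with a bright metal top, 38 mm diameter, 56 mm high, about 100 g, loose, standing on the bench. Origin: centre of its underside, z up along its axis.
- cap_medium: the medium capacitor: black upright cylinder with a bright metal top, 28 mm diameter, 46 mm high, about 45 g, loose, standing on the bench. Origin: centre of its underside, z up along its axis.
- cap_small: the small capacitor: black upright cylinder with a bright metal top, 18 mm diameter, 38 mm high, about 20 g, loose, standing on the bench. Origin: centre of its underside, z up along its axis.
- board: brown perfboard 50 (x) by 80 mm (y), 3 mm thick, flat on the bench, ~80 g, loose; in the middle of its top a finned aluminium heat sink, 28 x 28 mm, sides along x and y, 3 to 31 mm above the underside: grip it there. Flat parts (to 6 mm above the underside) 21 to 31 mm from the centre along y. Origin: centre of the underside, z up.
- cup_large: the large parts cup: shallow round open cup of white plastic, fixed to the bench, bore 54 mm, wall 4 mm (outside 62 mm), rim 14 mm above the bench, inner floor 4 mm above the bench. Origin: centre of its underside, on the bench, z up.
- cup_medium: the medium parts cup: shallow round open cup of white plastic, fixed to the bench, bore 42 mm, wall 4 mm (outside 50 mm), rim 14 mm above the bench, inner floor 4 mm above the bench. Origin: centre of its underside, on the bench, z up.
- cup_small: the small parts cup: shallow round open cup of white plastic, fixed to the bench, bore 32 mm, wall 4 mm (outside 40 mm), rim 14 mm above the bench, inner floor 4 mm above the bench. Origin: centre of its underside, on the bench, z up.
- stand: sloping aluminium stand, fixed, foot 110 x 120 mm. Origin: centre of the foot, on the bench. Face 120 wide (y), rises to +x at 20 deg; along its low edge a ledge 5 thick stands 10 mm out of the face. Ledge's inner foot: x -50, z 20 mm; top of face x 49, z 56. Board with long edge on ledge: its origin at x -26.5, z 28.5 mm. Not slippery: a board laid higher stays there.
- transformer: bystander, to be left alone: small transformer, dark steel core 42 x 20 mm and 36 mm high with a yellow winding 36 mm long across it, loose. Origin: centre of its underside.
- relay: bystander, to be left alone: relay, white box on a black foot, 28 x 30 mm and 34 mm high, loose. Origin: centre of its underside.

How it is judged:
By the outcome, as a careful person would: the job done as asked, in the order asked, and still so for the second after the job is handed in, with the robot touching nothing.
It also fails if it takes over 112 s, if anything falls off the work surface, if the arm or the gripper's body presses on something with over 40 N, if the wrist force passes 120 N, or if a joint passes its speed limit or range.

## Working session

There is one attempt and no reset: what is moved stays moved. The work goes in short steps, Python scripts to look and compute and a tool call to move; the robot and the scene stay as the last step left them, time stands still between calls to the robot, and variables do not carry over. Pictures are saved under pics/ and viewed, at most 14 in all, crops included, and the job is handed in when it is done.

Besides the shell and the picture viewer there is one more tool, called after "Request:" by a JSON object that holds its "method" and its "body". send_rows: Moves the arm, as the interface text tells. Its arguments: {"type":"object","properties":{"plan":{"type":"array"},"squeeze":{"type":"number"}},"required":["plan"]}

```bash
mkdir -p pics
python3 - <<'E'
from workcell import get_obs, optics
import cv2, json, numpy as np
np.set_printoptions(precision=4,suppress=True)
o=get_obs(); print(o)
for n in ("top","side","wrist"):
    im=optics.camera(n); cv2.imwrite(f"pics/{n}0.png",im[:,:,::-1])
    print(n,optics.get_calibration(n))
E
```

```text
{'clock': 0.0, 'joint_pos': array([ 1.1334,  0.3329, -0.0647,  1.461 ,  0.0216,  1.3499, -0.0885]), 'joint_velocities': array([-0.    , -0.    ,  0.0008,  0.0024,  0.0025, -0.0006, -0.0018]), 'tau': array([ -0.0005, -62.5447,   0.0494, -39.1599,   0.0163,   0.0099,
        -0.    ]), 'position': array([ 0.2517, -0.5717,  0.2475]), 'ee_rot': array([ 0.9786,  0.2059, -0.0002, -0.0007]), 'ft_force': array([0.3665, 0.327 , 0.5159]), 'torque': array([ 0.0183, -0.0122,  0.0243]), 'grasp_force': 0.0, 'grip_width': 1.001082756111737}
top {'intrinsics': array([[448.0396,   0.    , 326.9749],
       [  0.    , 448.0396, 243.9037],
       [  0.    ,   0.    ,   1.    ]]), 'distortion': array([-0.0075,  0.    ,  0.    ,  0.    ,  0.    ]), 'world_from_camera': array([[-0.009 ,  0.9908, -0.1351,  0.4043],
       [-0.9999, -0.0103, -0.0096, -0.0107],
       [-0.0109,  0.135 ,  0.9908,  0.9219],
       [ 0.    ,  0.    ,  0.    ,  1.    ]])}
side {'intrinsics': array([[459.5697,   0.    , 329.5764],
       [  0.    , 459.5697, 244.1742],
       [  0.    ,   0.    ,   1.    ]]), 'distortion': array([-0.0723,  0.    ,  0.    ,  0.    ,  0.    ]), 'world_from_camera': array([[-0.8164,  0.409 , -0.4077,  0.1105],
       [-0.5774, -0.5863,  0.5681,  0.5828],
       [-0.0067,  0.6993,  0.7148,  0.7746],
       [ 0.    ,  0.    ,  0.    ,  1.    ]])}
wrist {'intrinsics': array([[354.5432,   0.    , 321.488 ],
       [  0.    , 354.5432, 238.9456],
       [  0.    ,   0.    ,   1.    ]]), 'distortion': array([-0.068,  0.   ,  0.   ,  0.   ,  0.   ]), 'T_tool_cam': array([[-0.0012,  0.9599,  0.2802,  0.0719],
       [ 1.    ,  0.0013, -0.0002,  0.0005],
       [-0.0005,  0.2802, -0.9599, -0.1257],
       [ 0.    ,  0.    ,  0.    ,  1.    ]])}
```

View pics/top0.png

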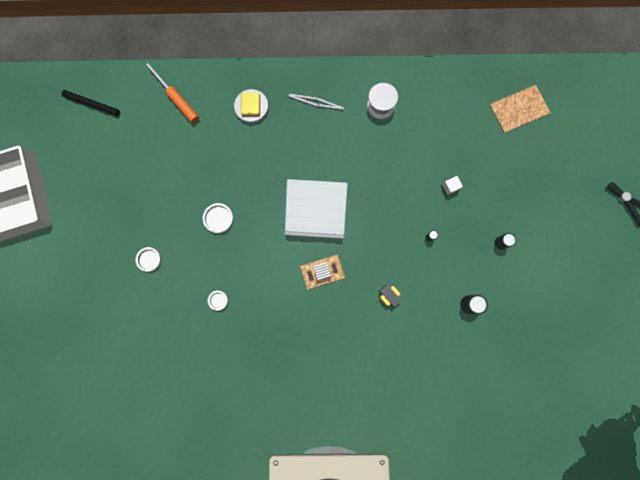

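View pics/side0.png

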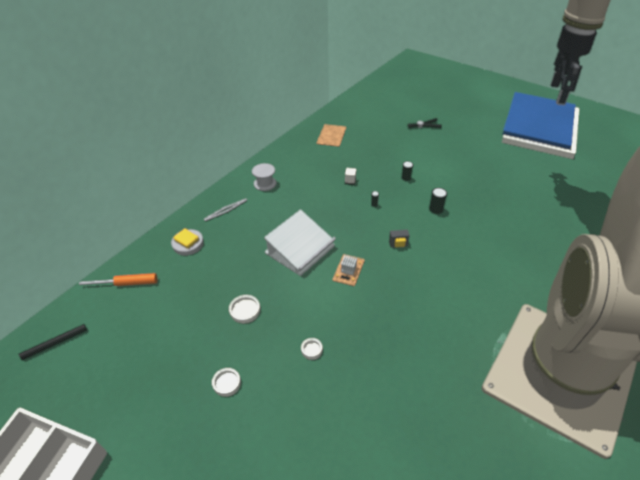

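The top view shows everything. Caps are near (477,305) L, (508,241) M and (433,236) S. Cups are near (218,218) L, (148,260) M and (218,301) S. The stand is at (316,209) with its ledge at the bottom (−x), and the board is at (322,272). I'll measure these by code next.

```bash
cat > h.py <<'E'
import numpy as np, cv2
from workcell import get_obs, optics
from scipy.spatial.transform import Rotation as R
np.set_printoptions(precision=4,suppress=True)
def pose(n):
    c=optics.get_calibration(n)
    if n!="wrist": return c,c["world_from_camera"]
    o=get_obs(); T=np.eye(4); T[:3,:3]=R.from_quat(o["ee_rot"]).as_matrix(); T[:3,3]=o["position"]
    return c,T@c["T_tool_cam"]
def back(uv,z,cal):
    c,T=cal; p=cv2.undistortPoints(np.float64(uv).reshape(-1,1,2),c["intrinsics"],c["distortion"])[:,0]
    d=np.c_[p[:,0],-p[:,1],-np.ones(len(p))]@T[:3,:3].T
    return T[:3,3]+d*((z-T[2,3])/d[:,2])[:,None]
def blobs(im,box,f,z,cal,amin=10):
    """blobs where mask f(hsv): centroid back-projected to z, plus min-area rectangle"""
    x0,y0,x1,y1=box; s=6
    b=cv2.resize(im[y0:y1,x0:x1],None,fx=s,fy=s,interpolation=cv2.INTER_CUBIC)
    m=f(cv2.cvtColor(b,cv2.COLOR_RGB2HSV).astype(int)).astype(np.uint8)
    for c in cv2.findContours(m,cv2.RETR_EXTERNAL,cv2.CHAIN_APPROX_NONE)[0]:
        if cv2.contourArea(c)<amin*s*s: continue
        w=back(((c[:,0]+.5)/s-.5)+[x0,y0],z,cal)[:,:2]
        r=cv2.minAreaRect((w*1000).astype(np.float32))
        print(" rect mm",np.round(r[0],1),np.round(r[1],1),round(r[2],1),"circ",np.round(cv2.minEnclosingCircle((w*1000).astype(np.float32))[0],1))
E
python3 - <<'E'
from h import *
im=cv2.imread("pics/top0.png")[:,:,::-1].copy(); cal=pose("top")
br=lambda h:(h[...,1]<60)&(h[...,2]>130)
for n,b,z in [("capL",(460,290,495,320),.056),("capM",(495,228,522,253),.046),("capS",(424,226,442,246),.038),("cupL",(195,198,240,240),.014),("cupM",(130,240,166,278),.014),("cupS",(202,286,235,316),.014),("stand",(275,170,360,245),.038),("relay",(438,172,468,200),.034)]:
    print(n); blobs(im,b,br,z,cal)
print("board"); blobs(im,(295,250,350,295),lambda h:~((h[...,0]>60)&(h[...,0]<100)&(h[...,1]>90)),.003,cal)
print("trafo"); blobs(im,(372,278,408,312),lambda h:~((h[...,0]>60)&(h[...,0]<100)&(h[...,1]>90)),.02,cal)
a=cv2.resize(im[165:325,280:440],(640,640))[:600]
cv2.imwrite("pics/crop1.png",cv2.resize(im[170:295,275:415],None,fx=5,fy=4.8,interpolation=cv2.INTER_CUBIC)[:,:,::-1])
E
```

```text
capL
 rect mm [ 403.3 -289. ] [31.8 31.6] 89.4 circ [ 403.3 -288.8]
capM
 rect mm [ 528.9 -360.4] [23.2 24. ] 86.5 circ [ 529.  -360.6]
capS
 rect mm [ 541.7 -214.1] [16.3 17. ] 43.2 circ [ 541.7 -213.9]
cupL
 rect mm [586.1 224.7] [64.  63.5] 63.0 circ [586.2 224.9]
cupM
 rect mm [501.4 366.5] [51.6 51.9] 45.9 circ [501.3 366.5]
cupS
 rect mm [416.4 220.9] [41.9 41.6] 76.3 circ [416.5 220.8]
stand
 rect mm [598.5  21.4] [124.9 116.1] 85.8 circ [598.3  21.6]
relay
 rect mm [ 646.6 -260.5] [28.5 30.6] 24.0 circ [ 646.3 -260.4]
board
 rect mm [472.7   8.8] [56.  85.9] 16.4 circ [472.6   8.7]
 rect mm [512.1 -37.6] [20.6 10.4] 89.4 circ [512.1 -37.6]
 rect mm [514.1 -24.7] [15.9  6.5] 69.8 circ [512.5 -24. ]
 rect mm [512.1   9.5] [49.6 11.4] 89.4 circ [513.5   9.5]
 rect mm [506.3  51.6] [29.9 36.1] 21.4 circ [503.   49.3]
trafo
 rect mm [ 421.5 -126.7] [47.3 41.6] 40.3 circ [ 421.6 -126.9]
```

View pics/crop1.png

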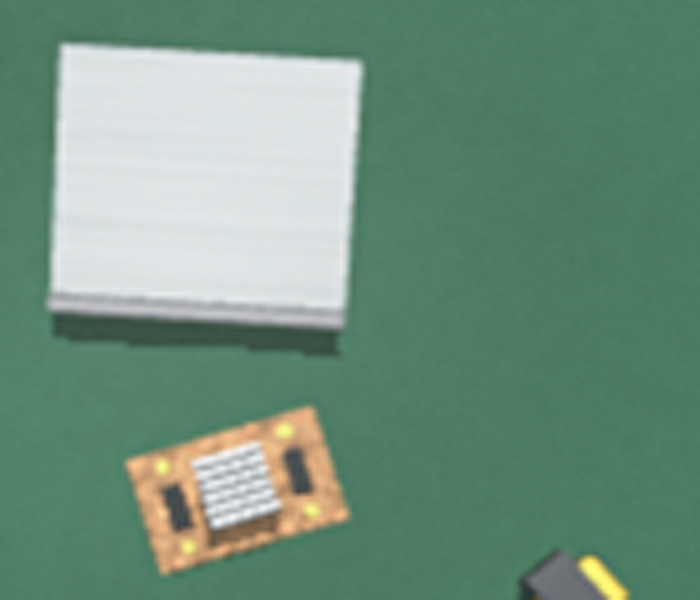

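The board is at about (0.4727, 0.0088) with yaw +16°. The stand's yaw is about −4°, with its ledge on the −x side. Next I square the tool to the world axes and go above the large capacitor.

Request:
{"method": "send_rows", "body": {"plan": [[[0,0,0.069,0,0,0,1],[0,0,0.069,0,0,0,1],[0,0,0.069,0,0,0,1],[0,0,0.069,0,0,0,1],[0,0,0,0.084,-0.157,0.03,1],[0,0,0,0.084,-0.157,0.03,1],[0,0,0,0.084,-0.157,0.03,1],[0,0,0,0.084,-0.157,0.03,1],[0,0,0,0.084,-0.157,0.03,1],[0,0,0,0.084,-0.157,0.03,1],[0,0,0,0.084,-0.157,0.03,1],[0,0,0,0.084,-0.157,0.03,1],[0,0,0,0.084,-0.157,0.03,1],[0,0,0,0,0,0,1],[0,0,0,0,0,0,1]]], "squeeze": 30}}

```text
clock: 1.4
position: [0.4037, -0.2874, 0.194]
ee_rot: [1.0, 0.003, -0.0, -0.0]
ft_force: [-0.5, -0.7, -0.6]
grip_width: 1.001
grasp_force: 0.0
```

```bash
cat >> h.py <<'E'
def snap(n,f):
    cal=pose(n); im=optics.camera(n); cv2.imwrite(f"pics/{f}.png",im[:,:,::-1]); return im,cal
br=lambda h:(h[...,1]<60)&(h[...,2]>130)
E
python3 - <<'E'
from h import *
im,cal=snap("wrist","w1")
for z in (.056,.046): print(z); blobs(im,(0,0,640,480),br,z,cal,60)
o=get_obs();print(o["position"],o["ee_rot"],o["clock"],o["joint_pos"])
E
```

```text
0.056
 rect mm [153.6 -78.1] [35.6 77.2] 5.4 circ [150.6 -77.8]
 rect mm [ 402.9 -288.7] [30.5 30.6] 45.7 circ [ 402.9 -288.7]
 rect mm [ 526.7 -358. ] [21.9 21.9] 3.1 circ [ 526.8 -357.9]
 rect mm [ 537.5 -218.1] [14.  13.8] 87.3 circ [ 537.6 -218.1]
 rect mm [559.7 -69.7] [15.8 29.5] 85.9 circ [559.7 -69.6]
 rect mm [553.5 -60.9] [13.1 42.7] 81.8 circ [554.1 -56.5]
0.046
 rect mm [141.4 -70.2] [36.9 80.2] 5.4 circ [138.2 -69.8]
 rect mm [ 400.1 -288.7] [31.7 31.8] 45.7 circ [ 400.1 -288.7]
 rect mm [ 528.6 -360.6] [22.8 22.7] 3.1 circ [ 528.7 -360.6]
 rect mm [ 539.9 -215.5] [14.5 14.4] 87.4 circ [ 540.  -215.5]
 rect mm [562.8 -61.4] [16.4 30.6] 85.9 circ [562.9 -61.3]
 rect mm [556.4 -52.3] [13.6 44.3] 81.8 circ [557.1 -47.7]
[ 0.4029 -0.2891  0.1942] [ 1.      0.0011 -0.0002  0.0001] 1.45 [ 0.7567  0.1013 -0.2395  1.8565  0.0262  1.187  -1.06  ]
```

View pics/w1.png

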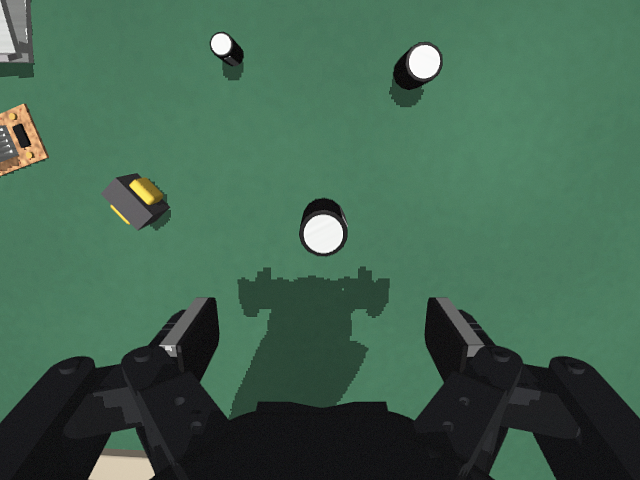

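The wrist view agrees with the top camera within 1 mm. The large capacitor's top is at (323,235), directly under the TCP. The fingertips at (216,298) and (427,298) are only about 5 mm ahead of the TCP when open, so 17 mm applies when shut. Descending to grip.

Request:
{"method": "send_rows", "body": {"plan": [[[0,0,0,0,0,0.2,1],[0,0,0,0,0,0.2,1],[0,0,0,0,0,0.2,1],[0,0,0,0,0,0.14,1],[0,0,0,0,0,0.08,1],[0,0,0,0,0,0,1],[0,0,0,0,0,0,0],[0,0,0,0,0,0,0],[0,0,0,0,0,0,0],[0,0,0,0,0,0,0],[0,0,0,0,0,0,0],[0,0,0,0,0,0,0],[0,0,0,0,0,0,0],[0,0,0,0,0,0,0]]], "squeeze": 30}}

```text
clock: 2.62
position: [0.4036, -0.29, 0.0318]
ee_rot: [1.0, 0.0, 0.001, 0.001]
ft_force: [-1.6, -0.2, 6.7]
grip_width: 0.434
grasp_force: 29.4
```

Request:
{"method": "send_rows", "body": {"plan": [[[0,0,0,0,0,-0.1,0],[0,0,0,0,0,-0.2,0],[0,0,0,0,0,-0.2,0],[0,0,0,0.061,-0.172,0,0],[0,0,0,0.061,-0.172,0,0],[0,0,0,0.061,-0.172,0,0],[0,0,0,0.061,-0.172,0,0],[0,0,0,0.061,-0.172,0,0],[0,0,0,0.061,-0.172,0,0],[0,0,0,0.061,-0.172,0,0],[0,0,0,0.061,-0.172,0,0],[0,0,0,0.061,-0.172,0,0],[0,0,0,0.061,-0.172,0,0],[0,0,0,0.061,-0.172,0,0],[0,0,0,0.061,-0.172,0,0],[0,0,0,0.061,-0.172,0,0],[0,0,0,0.061,-0.172,0,0],[0,0,0,0.061,-0.172,0,0],[0,0,0,0,0,0,0],[0,0,0,0,0,0,0]]]}}

```text
clock: 4.28
position: [0.5851, 0.2296, 0.1306]
ee_rot: [1.0, 0.002, 0.0, -0.001]
ft_force: [-1.3, -1.4, -0.7]
grip_width: 0.435
grasp_force: 30.5
```

Run:
```python
from h import *
im,cal=snap("wrist","w2")
for n,z in (("cup",.014),("cap",.054+.10)): print(n); blobs(im,(0,0,640,480),br,z,cal,100)
o=get_obs();print(o["position"],R.from_quat(o["ee_rot"]).as_rotvec(),o["clock"],o["joint_pos"])
```

```text
cup
 rect mm [445.1 -10.8] [ 4.5 31.2] 16.7 circ [444.6 -11. ]
 rect mm [450.2  -9.4] [ 4.6 30.9] 16.8 circ [449.8  -9.6]
 rect mm [455.4  -7.7] [ 4.5 31.1] 16.0 circ [455.7  -7.7]
 rect mm [466.3  -4.3] [17.3 31.3] 19.7 circ [466.   -4.7]
 rect mm [483.5 228.9] [72.5 71.9] 0.2 circ [483.5 229.1]
 rect mm [512.  369.6] [33.1 57.3] 30.2 circ [505.4 365.5]
 rect mm [591.8 225.3] [61.9 54.9] 85.0 circ [587.5 225.6]
 rect mm [603.9  72.7] [27.1 73.7] 85.6 circ [604.   73.9]
 rect mm [596.6  27.7] [129.1 107.6] 1.0 circ [596.6  27.2]
cap
 rect mm [567.6 128. ] [ 1.9 13.2] 16.7 circ [567.4 128. ]
 rect mm [569.8 128.6] [ 1.9 13.1] 16.8 circ [569.6 128.6]
 rect mm [572.  129.3] [ 1.9 13.1] 16.0 circ [572.1 129.4]
 rect mm [576.6 130.8] [ 7.3 13.2] 19.7 circ [576.4 130.6]
 rect mm [583.8 229.3] [30.6 30.4] 0.2 circ [583.8 229.4]
 rect mm [595.9 288.7] [14.  24.2] 30.2 circ [593.1 287. ]
 rect mm [629.6 227.8] [26.1 23.2] 85.0 circ [627.7 227.9]
 rect mm [634.7 163.3] [11.4 31.1] 85.6 circ [634.7 163.8]
 rect mm [631.6 144.3] [54.5 45.5] 1.0 circ [631.6 144.1]
[0.5854 0.2274 0.1305] [3.1414 0.0032 0.0002] 4.3333 [-0.0236  0.4839 -0.549   1.5674  0.2675  1.1659 -2.1961]
```

View pics/w2.png

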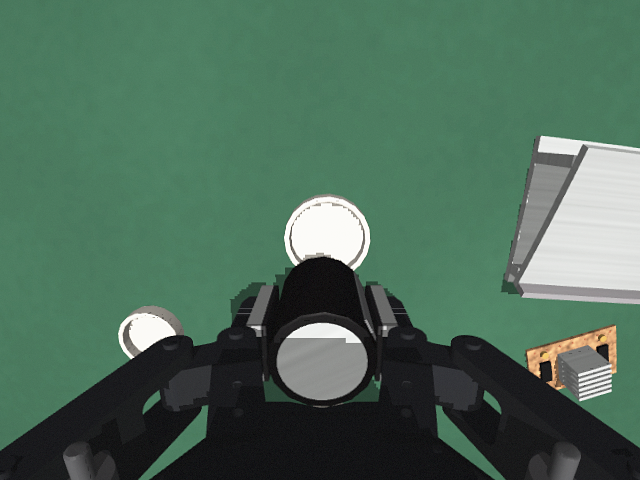

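The wrist view shows the capacitor held upright at (320,360), with the cup behind it at (327,235). The cup is confirmed at (586.5, 225). j7 is getting low, so I'll turn the tool for the later capacitors. Lowering with a 2 mm correction.

Request:
{"method": "send_rows", "body": {"plan": [[[0,0,0,0.005,0.01,0.2,0],[0,0,0,0,0,0.15,0],[0,0,0,0,0,0.08,0],[0,0,0,0,0,0.035,0],[0,0,0,0,0,0,0],[0,0,0,0,0,0,0]]]}}

```text
clock: 4.83
position: [0.5871, 0.2236, 0.0381]
ee_rot: [1.0, -0.0, 0.001, 0.0]
ft_force: [0.2, 0.5, -0.2]
grip_width: 0.436
grasp_force: 30.5
```

Request:
{"method": "send_rows", "body": {"plan": [[[0,0,0,0,0,0.006,0],[0,0,0,0,0,0,0],[0,0,0,0,0,0,0]]]}}

```text
clock: 5.08
position: [0.5868, 0.2247, 0.0367]
ee_rot: [1.0, 0.0, 0.0, -0.0]
ft_force: [-0.2, 0.1, -0.2]
grip_width: 0.432
grasp_force: 30.5
```

Request:
{"method": "send_rows", "body": {"plan": [[[0,0,0,0,0,0.006,0],[0,0,0,0,0,0,0],[0,0,0,0,0,0,0]]]}}

```text
clock: 5.33
position: [0.5868, 0.2249, 0.0353]
ee_rot: [1.0, 0.0, 0.0, 0.0]
ft_force: [-0.4, -1.0, 2.7]
grip_width: 0.436
grasp_force: 30.8
```

Request:
{"method": "send_rows", "body": {"plan": [[[0,0,0,0,0,0.005,0],[0,0,0,0,0,0,0],[0,0,0,0,0,0,0]]]}}

```text
clock: 5.58
position: [0.5868, 0.2249, 0.0353]
ee_rot: [1.0, 0.0, 0.0, 0.0]
ft_force: [-5.1, -2.8, 13.3]
grip_width: 0.441
grasp_force: 31.8
```

Seated: the contact force rose at TCP z 35.3. Releasing gently, rising, and turning −90° about the tool z to free j7.

Request:
{"method": "send_rows", "body": {"plan": [[[0,0,0,0,0,-0.006,0],[0,0,0,0,0,0,0.5],[0,0,0,0,0,0,0.6],[0,0,0,0,0,0,0.8],[0,0,0,0,0,0,1],[0,0,0,0,0,0,1],[0,0,0,0,0,-0.1,1],[0,0,0,0,0,-0.2,1],[0,0,0,0,0,-0.2,1],[0,0,0,0,0,-0.2,1]]]}}

```text
clock: 6.42
position: [0.586, 0.2248, 0.1765]
ee_rot: [1.0, 0.001, -0.0, 0.0]
ft_force: [1.8, 0.6, 0.1]
grip_width: 0.998
grasp_force: 0.0
```

Request:
{"method": "send_rows", "body": {"plan": [[[0,0,-0.0805,0,0,0,1],[0,0,-0.0805,0,0,0,1],[0,0,-0.0805,0,0,0,1],[0,0,-0.0805,0,0,0,1],[0,0,-0.0805,0,0,0,1],[0,0,-0.0805,0,0,0,1],[0,0,-0.0805,0,0,0,1],[0,0,-0.0805,0,0,0,1],[0,0,-0.0805,0,0,0,1],[0,0,-0.0805,0,0,0,1],[0,0,-0.0805,0,0,0,1],[0,0,-0.0805,0,0,0,1],[0,0,-0.0805,0,0,0,1],[0,0,0,0,0,0,1],[0,0,0,0,0,0,1]]]}}

```text
clock: 7.67
position: [0.5865, 0.2248, 0.1749]
ee_rot: [0.709, 0.706, -0.0, -0.0]
ft_force: [-0.6, 0.1, -0.2]
grip_width: 1.004
grasp_force: 0.0
```

Run:
```python
from h import *
o=get_obs();print(o["position"],R.from_quat(o["ee_rot"]).as_matrix(),o["clock"],o["joint_pos"])
im=optics.camera("side"); cv2.imwrite("pics/s2.png",cv2.resize(im[270:400,190:340],(640,555))[:,:,::-1])
```

```text
[0.5865 0.2248 0.1749] [[ 0.0042  1.     -0.0003]
 [ 1.     -0.0042  0.0002]
 [ 0.0002 -0.0003 -1.    ]] 7.6667 [ 0.1784  0.5203 -0.8361  1.5113  0.3942  1.286  -0.7075]
```

View pics/s2.png

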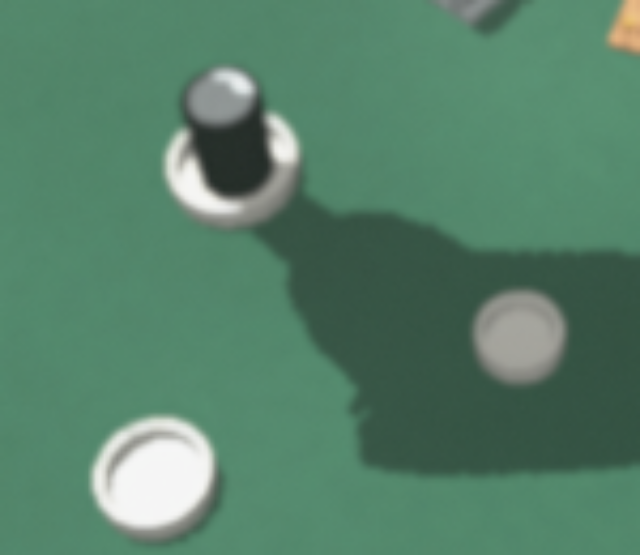

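The side crop shows the large capacitor upright, centred in its cup at (225,140), with both other cups empty. On to the medium capacitor.

Request:
{"method": "send_rows", "body": {"plan": [[[0,0,0,-0.195,-0.0184,0,1],[0,0,0,-0.195,-0.0184,0,1],[0,0,0,-0.195,-0.0184,0,1],[0,0,0,-0.195,-0.0184,0,1],[0,0,0,-0.195,-0.0184,0,1],[0,0,0,-0.195,-0.0184,0,1],[0,0,0,-0.195,-0.0184,0,1],[0,0,0,-0.195,-0.0184,0,1],[0,0,0,-0.195,-0.0184,0,1],[0,0,0,-0.195,-0.0184,0,1],[0,0,0,-0.195,-0.0184,0,1],[0,0,0,-0.195,-0.0184,0,1],[0,0,0,-0.195,-0.0184,0,1],[0,0,0,-0.195,-0.0184,0,1],[0,0,0,-0.195,-0.0184,0,1],[0,0,0,0,0,0,1],[0,0,0,0,0,0,1],[0,0,0,0,0,0,1]]]}}

```text
clock: 9.22
position: [0.5313, -0.3595, 0.175]
ee_rot: [0.708, 0.706, 0.0, -0.0]
ft_force: [0.2, 0.5, -0.2]
grip_width: 0.998
grasp_force: 0.0
```

Run:
```python
from h import *
im,cal=snap("wrist","w3")
blobs(im,(0,0,640,480),br,.046,cal,100)
o=get_obs();print(o["position"],R.from_quat(o["ee_rot"]).as_matrix(),o["clock"],o["joint_pos"])
```

```text
rect mm [ 528.4 -360.8] [21.9 22.3] 0.2 circ [ 528.5 -360.8]
 rect mm [ 641.2 -262.4] [24.9 27.1] 25.2 circ [ 641.2 -262.3]
 rect mm [ 541.5 -215.6] [14.4 14.3] 90.0 circ [ 541.4 -215.5]
[ 0.5317 -0.3587  0.1752] [[ 0.0004  1.      0.0004]
 [ 1.     -0.0004  0.0006]
 [ 0.0006  0.0004 -1.    ]] 9.2667 [ 1.0098  0.4973 -0.6616  1.4791  0.311   1.2718  0.3149]
```

Request:
{"method": "send_rows", "body": {"plan": [[[0,0,0,-0.01,-0.015,0.18,1],[0,0,0,0,0,0.2,1],[0,0,0,0,0,0.2,1],[0,0,0,0,0,0.09,1],[0,0,0,0,0,0.05,1],[0,0,0,0,0,0,1],[0,0,0,0,0,0,0],[0,0,0,0,0,0,0],[0,0,0,0,0,0,0],[0,0,0,0,0,0,0],[0,0,0,0,0,0,0],[0,0,0,0,0,0,0],[0,0,0,0,0,0,0],[0,0,0,0,0,0,0],[0,0,0,0,0,0,0]]]}}

```text
clock: 10.52
position: [0.5287, -0.3625, 0.0323]
ee_rot: [0.707, 0.707, 0.0, 0.001]
ft_force: [-1.7, 0.9, 5.7]
grip_width: 0.318
grasp_force: 29.3
```

Request:
{"method": "send_rows", "body": {"plan": [[[0,0,0,0,0,-0.1,0],[0,0,0,0,0,-0.2,0],[0,0,0,0,0,-0.2,0],[0,0,0,0.191,-0.0072,0,0],[0,0,0,0.191,-0.0072,0,0],[0,0,0,0.191,-0.0072,0,0],[0,0,0,0.191,-0.0072,0,0],[0,0,0,0.191,-0.0072,0,0],[0,0,0,0.191,-0.0072,0,0],[0,0,0,0.191,-0.0072,0,0],[0,0,0,0.191,-0.0072,0,0],[0,0,0,0.191,-0.0072,0,0],[0,0,0,0.191,-0.0072,0,0]]]}}

```text
clock: 11.6
position: [0.5135, 0.0215, 0.1316]
ee_rot: [0.707, 0.707, 0.0, 0.001]
ft_force: [1.5, 0.0, -0.1]
grip_width: 0.314
grasp_force: 29.7
```

Request:
{"method": "send_rows", "body": {"plan": [[[0,0,0,0.191,-0.0072,0,0],[0,0,0,0.191,-0.0072,0,0],[0,0,0,0.191,-0.0072,0,0],[0,0,0,0.191,-0.0072,0,0],[0,0,0,0.191,-0.0072,0,0],[0,0,0,0.191,-0.0072,0,0],[0,0,0,0.191,-0.0072,0,0],[0,0,0,0.191,-0.0072,0,0],[0,0,0,0.191,-0.0072,0,0],[0,0,0,0,0,0,0],[0,0,0,0,0,0,0],[0,0,0,0,0,0,0]]]}}

```text
clock: 12.6
position: [0.501, 0.3633, 0.131]
ee_rot: [0.707, 0.707, -0.0, 0.0]
ft_force: [0.4, -0.9, -0.3]
grip_width: 0.322
grasp_force: 29.8
```

Run:
```python
from h import *
im,cal=snap("wrist","w4")
for n,z in (("cup",.014),("cap",.046+.10)): print(n); blobs(im,(200,150,450,480),br,z,cal,100)
o=get_obs();print(o["position"],R.from_quat(o["ee_rot"]).as_matrix(),o["clock"],o["joint_pos"],o["grip_width"])
```

```text
cup
 rect mm [609.1 183.5] [11.2 29.1] 47.0 circ [606.8 181. ]
 rect mm [501.6 284.4] [48.4 48.2] 89.9 circ [501.6 284.3]
 rect mm [501.5 369.9] [48.8 49.5] 89.6 circ [501.5 368.8]
cap
 rect mm [550.7 320. ] [ 5.1 13.3] 47.0 circ [549.7 318.9]
 rect mm [501.7 366. ] [22.1 22. ] 89.9 circ [501.7 366. ]
 rect mm [501.6 405. ] [22.3 22.6] 89.6 circ [501.6 404.5]
[0.5016 0.3624 0.131 ] [[ 0.0016  1.      0.0004]
 [ 1.     -0.0016 -0.001 ]
 [-0.001   0.0004 -1.    ]] 12.65 [-0.0475  0.5609 -0.8735  1.5803  0.4513  1.2143 -1.0077] 0.3140733812043273
```

Request:
{"method": "send_rows", "body": {"plan": [[[0,0,0,0.018,0,0.2,0],[0,0,0,0,0,0.15,0],[0,0,0,0,0,0.08,0],[0,0,0,0,0,0.035,0],[0,0,0,0,0,0,0],[0,0,0,0,0,0.006,0],[0,0,0,0,0,0,0],[0,0,0,0,0,0,0]]]}}

```text
clock: 13.32
position: [0.5016, 0.3673, 0.0379]
ee_rot: [0.707, 0.707, 0.001, 0.0]
ft_force: [-0.1, 0.3, 0.1]
grip_width: 0.317
grasp_force: 30.1
```

Request:
{"method": "send_rows", "body": {"plan": [[[0,0,0,0,0,0.006,0],[0,0,0,0,0,0,0],[0,0,0,0,0,0,0]]]}}

```text
clock: 13.57
position: [0.501, 0.3673, 0.0359]
ee_rot: [0.707, 0.707, 0.0, 0.0]
ft_force: [-0.0, 0.6, 0.5]
grip_width: 0.318
grasp_force: 30.1
```

Request:
{"method": "send_rows", "body": {"plan": [[[0,0,0,0,0,0.004,0],[0,0,0,0,0,0,0],[0,0,0,0,0,0,0]]]}}

```text
clock: 13.82
position: [0.5011, 0.3673, 0.0358]
ee_rot: [0.707, 0.707, 0.0, 0.0]
ft_force: [-1.8, -3.4, 8.7]
grip_width: 0.321
grasp_force: 31.1
```

Request:
{"method": "send_rows", "body": {"plan": [[[0,0,0,0,0,0.002,0],[0,0,0,0,0,0,0],[0,0,0,0,0,0,0]]]}}

```text
clock: 14.07
position: [0.5011, 0.3674, 0.0358]
ee_rot: [0.707, 0.707, 0.0, 0.0]
ft_force: [-3.0, -4.7, 13.0]
grip_width: 0.317
grasp_force: 31.5
```

Request:
{"method": "send_rows", "body": {"plan": [[[0,0,0,0,0,-0.005,0],[0,0,0,0,0,0,0.4],[0,0,0,0,0,0,0.5],[0,0,0,0,0,0,0.7],[0,0,0,0,0,0,1],[0,0,0,0,0,0,1],[0,0,0,0,0,0,1],[0,0,0,0,0,-0.1,1],[0,0,0,0,0,-0.2,1],[0,0,0,0,0,-0.2,1],[0,0,0,0,0,-0.2,1]]]}}

```text
clock: 14.98
position: [0.5004, 0.3672, 0.1769]
ee_rot: [0.707, 0.707, -0.0, -0.0]
ft_force: [1.0, 1.1, 0.2]
grip_width: 1.002
grasp_force: 0.0
```

Request:
{"method": "send_rows", "body": {"plan": [[[0,0,0,-0.194,0.0135,0,1],[0,0,0,-0.194,0.0135,0,1],[0,0,0,-0.194,0.0135,0,1],[0,0,0,-0.194,0.0135,0,1],[0,0,0,-0.194,0.0135,0,1],[0,0,0,-0.194,0.0135,0,1],[0,0,0,-0.194,0.0135,0,1],[0,0,0,-0.194,0.0135,0,1],[0,0,0,-0.194,0.0135,0,1],[0,0,0,-0.194,0.0135,0,1],[0,0,0,-0.194,0.0135,0,1],[0,0,0,-0.194,0.0135,0,1],[0,0,0,-0.194,0.0135,0,1],[0,0,0,-0.194,0.0135,0,1],[0,0,0,-0.194,0.0135,0,1],[0,0,0,0,0,0,1],[0,0,0,0,0,0,1],[0,0,0,0,0,0,1]]]}}

```text
clock: 16.48
position: [0.5413, -0.214, 0.1754]
ee_rot: [0.707, 0.707, 0.0, -0.0]
ft_force: [-0.9, 0.9, 0.8]
grip_width: 1.003
grasp_force: 0.0
```

Run:
```python
from h import *
im,cal=snap("wrist","w5")
blobs(im,(0,0,640,480),br,.038,cal,100)
o=get_obs();print(o["position"],R.from_quat(o["ee_rot"]).as_matrix(),o["clock"],o["joint_pos"])
im,cal=snap("top","t5")
print("cupM cap");blobs(im,(130,240,166,278),br,.014,cal)
```

```text
rect mm [ 644.8 -258.7] [25.8 28.4] 25.5 circ [ 644.7 -258.6]
 rect mm [ 541.5 -213.4] [13.9 13.6] 89.9 circ [ 541.4 -213.5]
[ 0.5415 -0.2133  0.1756] [[-0.0014  1.      0.0001]
 [ 1.      0.0014  0.0005]
 [ 0.0005  0.0001 -1.    ]] 16.5333 [ 0.8957  0.3821 -0.7376  1.6412  0.2694  1.2232  0.1029]
cupM cap
 rect mm [501.3 366.3] [52.1 53. ] 26.4 circ [501.5 368.6]
```

Request:
{"method": "send_rows", "body": {"plan": [[[0,0,0,0,0,0.18,1],[0,0,0,0,0,0.2,1],[0,0,0,0,0,0.2,1],[0,0,0,0,0,0.09,1],[0,0,0,0,0,0.05,1],[0,0,0,0,0,0,1],[0,0,0,0,0,0,0],[0,0,0,0,0,0,0],[0,0,0,0,0,0,0],[0,0,0,0,0,0,0],[0,0,0,0,0,0,0],[0,0,0,0,0,0,0],[0,0,0,0,0,0,0],[0,0,0,0,0,0,0],[0,0,0,0,0,0,0],[0,0,0,0,0,0,0]]]}}

```text
clock: 17.92
position: [0.5417, -0.215, 0.0323]
ee_rot: [0.707, 0.707, 0.0, 0.0]
ft_force: [-1.9, -0.3, 6.4]
grip_width: 0.197
grasp_force: 29.2
```

Request:
{"method": "send_rows", "body": {"plan": [[[0,0,0,0,0,-0.1,0],[0,0,0,0,0,-0.2,0],[0,0,0,0,0,-0.2,0],[0,0,0,0.181,-0.052,0,0],[0,0,0,0.181,-0.052,0,0],[0,0,0,0.181,-0.052,0,0],[0,0,0,0.181,-0.052,0,0],[0,0,0,0.181,-0.052,0,0],[0,0,0,0.181,-0.052,0,0],[0,0,0,0.181,-0.052,0,0],[0,0,0,0.181,-0.052,0,0],[0,0,0,0.181,-0.052,0,0],[0,0,0,0.181,-0.052,0,0],[0,0,0,0.181,-0.052,0,0],[0,0,0,0.181,-0.052,0,0],[0,0,0,0,0,0,0],[0,0,0,0,0,0,0],[0,0,0,0,0,0,0]]]}}

```text
clock: 19.42
position: [0.4166, 0.2194, 0.1314]
ee_rot: [0.707, 0.707, -0.0, 0.0]
ft_force: [0.7, -1.0, 0.1]
grip_width: 0.195
grasp_force: 29.4
```

Run:
```python
from h import *
im,cal=snap("wrist","w6")
for n,z in (("cup",.014),("cap",.038+.10)): print(n); blobs(im,(200,150,450,480),br,z,cal,100)
o=get_obs();print(o["position"],R.from_quat(o["ee_rot"]).as_matrix(),o["clock"],o["joint_pos"],o["grip_width"])
```

```text
cup
 rect mm [417.3 149.1] [28.9 29. ] 60.9 circ [417.2 149.2]
 rect mm [416.5 222.7] [41.5 39.7] 56.1 circ [416.1 223.1]
cap
 rect mm [417.3 221.2] [14.2 14.2] 60.9 circ [417.3 221.3]
 rect mm [416.9 257.3] [20.3 19.5] 56.1 circ [416.7 257.5]
[0.4169 0.2187 0.1313] [[ 0.0014  1.     -0.0001]
 [ 1.     -0.0014 -0.0007]
 [-0.0007 -0.0001 -1.    ]] 19.4667 [ 0.3685  0.2321 -1.0258  1.9545  0.2259  1.0766 -0.7553] 0.1954160463358302
```

View pics/w6.png

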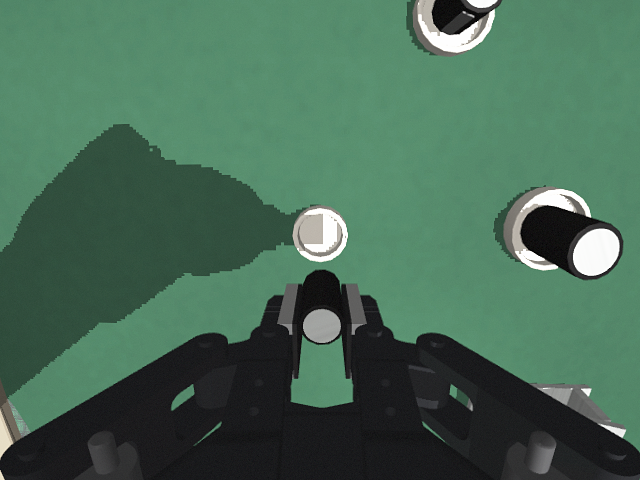

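The small capacitor is held at (322,325). Its cup is at (320,235), and the other two capacitors stand in their cups. Lowering.

Request:
{"method": "send_rows", "body": {"plan": [[[0,0,0,0.01,-0.003,0.2,0],[0,0,0,0,0,0.15,0],[0,0,0,0,0,0.08,0],[0,0,0,0,0,0.035,0],[0,0,0,0,0,0,0],[0,0,0,0,0,0.006,0],[0,0,0,0,0,0.004,0],[0,0,0,0,0,0,0]]]}}

```text
clock: 20.13
position: [0.4168, 0.2216, 0.0373]
ee_rot: [0.707, 0.707, 0.001, 0.0]
ft_force: [0.0, 0.1, -0.3]
grip_width: 0.198
grasp_force: 30.0
```

Request:
{"method": "send_rows", "body": {"plan": [[[0,0,0,0,0,0.005,0],[0,0,0,0,0,0,0],[0,0,0,0,0,0,0]]]}}

```text
clock: 20.38
position: [0.4162, 0.2216, 0.0357]
ee_rot: [0.707, 0.707, 0.0, 0.0]
ft_force: [0.1, -0.5, -0.6]
grip_width: 0.194
grasp_force: 30.0
```

Request:
{"method": "send_rows", "body": {"plan": [[[0,0,0,0,0,0.004,0],[0,0,0,0,0,0,0],[0,0,0,0,0,0,0]]]}}

```text
clock: 20.63
position: [0.4163, 0.2218, 0.0356]
ee_rot: [0.707, 0.707, 0.0, 0.001]
ft_force: [-3.1, -2.4, 14.9]
grip_width: 0.195
grasp_force: 31.6
```

Request:
{"method": "send_rows", "body": {"plan": [[[0,0,0,0,0,0.003,0],[0,0,0,0,0,0,0],[0,0,0,0,0,0,0]]]}}

```text
clock: 20.88
position: [0.4164, 0.222, 0.0355]
ee_rot: [0.707, 0.707, -0.0, 0.001]
ft_force: [-7.7, -4.5, 23.4]
grip_width: 0.2
grasp_force: 32.6
```

Small capacitor seated. Releasing, rising, turning to the board's yaw, and moving over the board.

Request:
{"method": "send_rows", "body": {"plan": [[[0,0,0,0,0,-0.009,0],[0,0,0,0,0,0,0.25],[0,0,0,0,0,0,0.4],[0,0,0,0,0,0,0.6],[0,0,0,0,0,0,1],[0,0,0,0,0,0,1],[0,0,0,0,0,0,1],[0,0,0,0,0,0,1],[0,0,0,0,0,-0.1,1],[0,0,0,0,0,-0.2,1],[0,0,0,0,0,-0.2,1],[0,0,0,0,0,-0.2,1]]]}}

```text
clock: 21.88
position: [0.4152, 0.2219, 0.1772]
ee_rot: [0.707, 0.707, -0.0, -0.001]
ft_force: [1.3, -0.1, 0.3]
grip_width: 1.001
grasp_force: 0.0
```

Request:
{"method": "send_rows", "body": {"plan": [[[0,0,0.0783,0,0,0,1],[0,0,0.0783,0,0,0,1],[0,0,0.0783,0,0,0,1],[0,0,0.0783,0,0,0,1],[0,0,0.0783,0,0,0,1],[0,0,0.0783,0,0,0,1],[0,0,0.0783,0,0,0,1],[0,0,0.0783,0,0,0,1],[0,0,0.0783,0,0,0,1],[0,0,0.0783,0,0,0,1],[0,0,0.0783,0,0,0,1],[0,0,0,-0.004,0.184,0,1],[0,0,0,-0.004,0.184,0,1],[0,0,0,-0.004,0.184,0,1],[0,0,0,-0.004,0.184,0,1],[0,0,0,-0.004,0.184,0,1],[0,0,0,-0.004,0.184,0,1],[0,0,0,0,0,0,1],[0,0,0,0,0,0,1],[0,0,0,0,0,0,1]]]}}

```text
clock: 23.55
position: [0.472, 0.0088, 0.1758]
ee_rot: [0.99, 0.139, -0.0, -0.0]
ft_force: [-0.4, -0.3, 0.6]
grip_width: 0.996
grasp_force: 0.0
```

Run:
```python
from h import *
im,cal=snap("wrist","w7")
np.savez("pics/w7.npz",T=cal[1])
o=get_obs();print(o["position"],R.from_quat(o["ee_rot"]).as_matrix(),o["clock"],o["joint_pos"])
```

```text
[0.4719 0.0093 0.1759] [[ 0.961   0.2765 -0.0001]
 [ 0.2765 -0.961   0.0003]
 [ 0.     -0.0003 -1.    ]] 23.6 [ 0.5857  0.1079 -0.7308  1.913   0.0786  1.1493 -1.4651]
```

View pics/w7.png

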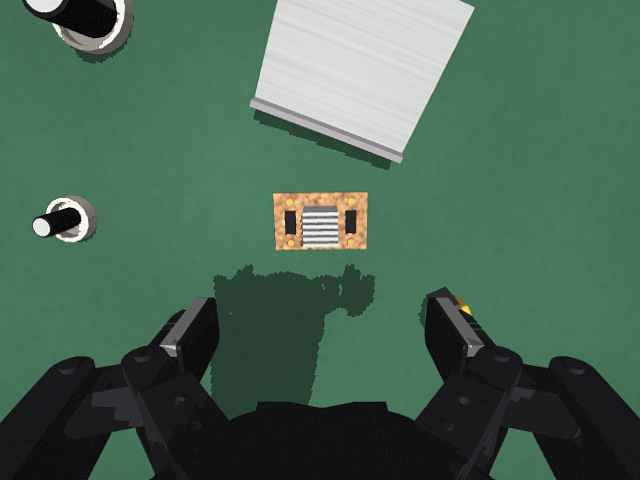

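Board corners are near (274,193), (367,193), (367,249) and (276,250), square in the jaws. The ledge runs from (252,103) to (402,158). I'll zoom in for exact ledge corners.

Run:
```python
import cv2
im=cv2.imread("pics/w7.png")
a=cv2.resize(im[90:122,240:290],None,fx=8,fy=8,interpolation=cv2.INTER_CUBIC)
b=cv2.resize(im[140:172,370:420],None,fx=8,fy=8,interpolation=cv2.INTER_CUBIC)
c=cv2.resize(im[185:257,270:370],None,fx=4,fy=4,interpolation=cv2.INTER_CUBIC)
d=cv2.resize(im[0:36,450:500],None,fx=8,fy=8,interpolation=cv2.INTER_CUBIC)
import numpy as np
cv2.imwrite("pics/c7.png",np.vstack([np.hstack([a,b]),np.hstack([c,d])]))
```

```text
(no output)
```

View pics/c7.png

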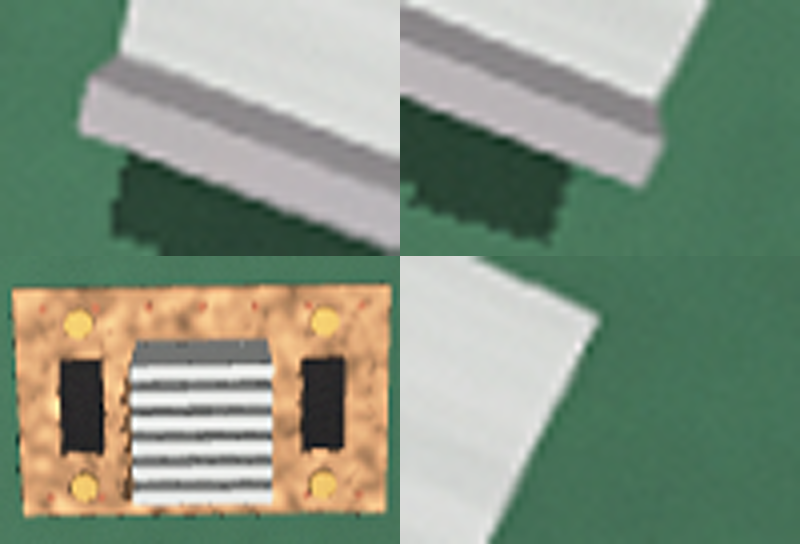

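Run:
```python
from h import *
from scipy.optimize import least_squares
cal=(optics.get_calibration("wrist"),np.load("pics/w7.npz")["T"])
def proj(P,cal):
    c,T=cal; q=(P-T[:3,3])@T[:3,:3]; q=q*[1,-1,-1]
    return cv2.projectPoints(q,np.zeros(3),np.zeros(3),c["intrinsics"],c["distortion"])[0][:,0]
def fit(M,uv,x0):
    def res(p):
        c,s=np.cos(p[2]),np.sin(p[2]); P=M@np.array([[c,s,0],[-s,c,0],[0,0,1]])+[p[0],p[1],0]
        return (proj(P,cal)-uv).ravel()
    r=least_squares(res,x0); print(r.x[:2]*1000,np.degrees(r.x[2]),"res px\n",res(r.x).reshape(-1,2)); return r.x
M=np.array([[-50,60,20],[-53.4,60,29.4],[-58.1,60,27.7],[-50,-60,20],[-53.4,-60,29.4],[-58.1,-60,27.7],[49,-60,56]])/1000
uv=np.array([[255.1,96.4],[251,98.9],[249.5,106],[401.6,152.4],[402.4,156.6],[399.8,162.9],[474.2,7.3]])
p=fit(M,uv,[.598,.02,-.07])
B=np.array([[25,40,3],[25,-40,3],[-25,-40,3],[-25,40,3]])/1000
uvb=np.array([[12,34],[390,29],[386,258],[25,258]])/4+[269.6,184.6]
fit(B,uvb,[.473,.009,.28])
c,s=np.cos(p[2]),np.sin(p[2]); print("board target", p[:2]*1000+np.array([c,s])*-26.5)
```

```text
[601.1154  20.8234] -4.303636717779779 res px
 [[-0.5642 -0.3163]
 [-0.2405  0.4213]
 [-0.2283 -0.1239]
 [ 0.1327  0.0583]
 [ 0.264   0.7271]
 [-0.0727  0.1675]
 [ 0.6509 -0.6533]]
[472.4325   9.4512] 16.514061550848577 res px
 [[ 0.26    0.0711]
 [ 0.2004  0.3264]
 [-0.2    -0.669 ]
 [-0.2824  0.2361]]
board target [574.6901  22.8121]
```

Both fits are good to under 1 px: board at (472.4, 9.5) with yaw 16.5°, stand at (601.1, 20.8) with yaw −4.3°, giving a board target of (574.7, 22.8). Gripping the heat sink.

Request:
{"method": "send_rows", "body": {"plan": [[[0,0,-0.005,0.003,0,0.2,1],[0,0,0,0,0,0.2,1],[0,0,0,0,0,0.2,1],[0,0,0,0,0,0.1,1],[0,0,0,0,0,0.05,1],[0,0,0,0,0,0,1],[0,0,0,0,0,0,0],[0,0,0,0,0,0,0],[0,0,0,0,0,0,0],[0,0,0,0,0,0,0],[0,0,0,0,0,0,0],[0,0,0,0,0,0,0],[0,0,0,0,0,0,0],[0,0,0,0,0,0,0],[0,0,0,0,0,0,0]]], "squeeze": 40}}

```text
clock: 24.85
position: [0.4735, 0.0082, 0.027]
ee_rot: [0.99, 0.142, 0.001, 0.0]
ft_force: [-2.3, 0.4, 6.7]
grip_width: 0.319
grasp_force: 39.9
```

Run:
```python
from h import *
o=get_obs();print(o["position"],R.from_quat(o["ee_rot"]).as_matrix(),o["clock"])
```

```text
[0.4735 0.0082 0.027 ] [[ 0.9594  0.282   0.0017]
 [ 0.282  -0.9594 -0.0005]
 [ 0.0015  0.001  -1.    ]] 24.85
```

Gripped. Lifting, squaring to the stand, moving over it, and tilting 20°.

Request:
{"method": "send_rows", "body": {"plan": [[[0,0,0,0,0,-0.1,0],[0,0,0,0,0,-0.2,0],[0,0,0,0,0,-0.2,0],[0,0,0,0,0,-0.1,0],[0,0,0.0803,0,0,0,0],[0,0,0.0803,0,0,0,0],[0,0,0.0803,0,0,0,0],[0,0,0,0.154,-0.036,0,0],[0,0,0,0.154,-0.036,0,0],[0,0,0,0.154,-0.036,0,0],[0,0.0776,0,0,0,0,0],[0,0.0776,0,0,0,0,0],[0,0.0776,0,0,0,0,0],[0,0,0,0,0,0,0],[0,0,0,0,0,0,0],[0,0,0,0,0,0,0]]]}}

```text
clock: 26.18
position: [0.5671, 0.0225, 0.1471]
ee_rot: [0.984, -0.037, 0.173, 0.007]
ft_force: [0.2, -0.6, -1.0]
grip_width: 0.322
grasp_force: 40.0
```

```bash
cat >> h.py <<'E'
def togo(xs,ns,b=(-.7,0,27.)):
    """tool-axis units to a board position xs up-slope, ns off the face, and rotation left (units)"""
    o=get_obs(); Rt=R.from_quat(o["ee_rot"])
    S=R.from_euler("ZY",[-4.3,-20],degrees=True).as_matrix(); G=S@np.diag([1,-1,-1])
    t=np.array([574.7,22.8,28.5])+S@[xs,0,ns]-G@np.array(b)
    print("shift units",Rt.inv().apply(t/1000-o["position"])/.2,"turn",(Rt.inv()*R.from_matrix(G)).as_rotvec()/1.5,o["position"],o["ft_force"],o["clock"])
E
python3 - <<'E'
from h import *
togo(8,20); print(get_obs()["joint_pos"])
E
```

```text
shift units [-0.124  -0.0048  0.3352] turn [ 0.0006  0.0001 -0.0005] [0.5671 0.0225 0.1471] [ 0.2028 -0.5552 -1.0048] 26.1833
[ 0.5133  0.1325 -0.7117  2.0014  0.2658  0.7163 -1.9987]
```

Request:
{"method": "send_rows", "body": {"plan": [[[0,0,0,-0.062,-0.005,0.16,0],[0,0,0,-0.062,0,0.1,0],[0,0,0,0,0,0.075,0],[0,0,0,0,0,0,0],[0,0,0,0,0,0,0],[0,0,0,0,0,0,0]]]}}

```text
clock: 26.68
position: [0.5676, 0.0241, 0.076]
ee_rot: [0.984, -0.037, 0.174, 0.006]
ft_force: [0.5, -0.0, -0.2]
grip_width: 0.318
grasp_force: 39.9
```

Run:
```python
from h import *
togo(8,2)
im,cal=snap("wrist","w8"); im2=optics.camera("side")
cv2.imwrite("pics/v8.png",np.hstack([cv2.resize(im,(400,300)),cv2.resize(im2[200:290,250:370],(400,300))])[:,:,::-1])
```

```text
shift units [-0.0043  0.0037  0.0904] turn [-0.0002 -0.001  -0.0005] [0.5676 0.0241 0.076 ] [ 0.4543 -0.0219 -0.2372] 26.6833
```

View pics/v8.png

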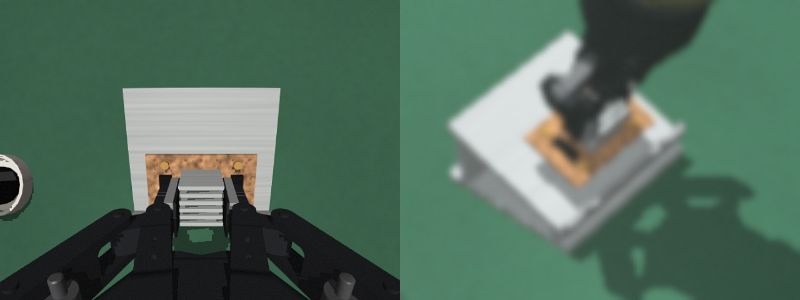

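The board hangs square and centred above the face (wrist view, board edge from (146,154) to (257,154)). Lowering close to the face, then sliding down-slope to the ledge.

Request:
{"method": "send_rows", "body": {"plan": [[[0,0,0,0,0.003,0.05,0],[0,0,0,0,0,0.03,0],[0,0,0,-0.02,0,0,0],[0,0,0,0,0,0,0],[0,0,0,0,0,0,0]]]}}

```text
clock: 27.2
position: [0.5676, 0.0232, 0.0584]
ee_rot: [0.984, -0.037, 0.174, 0.007]
ft_force: [-0.5, 0.1, -1.6]
grip_width: 0.322
grasp_force: 40.0
```

Request:
{"method": "send_rows", "body": {"plan": [[[0,0,0,-0.008,0,0,0],[0,0,0,0,0,0,0],[0,0,0,0,0,0,0]]]}}

```text
clock: 27.45
position: [0.5663, 0.0232, 0.0578]
ee_rot: [0.984, -0.037, 0.174, 0.007]
ft_force: [-0.4, 0.2, -0.1]
grip_width: 0.318
grasp_force: 40.0
```

Request:
{"method": "send_rows", "body": {"plan": [[[0,0,0,-0.005,0,0,0],[0,0,0,0,0,0,0],[0,0,0,0,0,0,0]]]}}

```text
clock: 27.7
position: [0.5653, 0.0233, 0.0572]
ee_rot: [0.984, -0.037, 0.174, 0.007]
ft_force: [0.4, -0.5, -1.0]
grip_width: 0.322
grasp_force: 40.0
```

```bash
python3 -c "
from h import *
togo(0,0)"
```

```text
shift units [-0.0014 -0.0009  0.0157] turn [ 0.0001 -0.0001 -0.0001] [0.5653 0.0233 0.0572] [ 0.4006 -0.4649 -0.9784] 27.7
```

Request:
{"method": "send_rows", "body": {"plan": [[[0,0,0,-0.004,0,0,0],[0,0,0,0,0,0,0],[0,0,0,0,0,0,0]]]}}

```text
clock: 27.95
position: [0.5649, 0.0234, 0.0571]
ee_rot: [0.984, -0.037, 0.174, 0.007]
ft_force: [1.1, 0.2, 0.0]
grip_width: 0.32
grasp_force: 39.9
```

Request:
{"method": "send_rows", "body": {"plan": [[[0,0,0,-0.003,0,0,0],[0,0,0,0,0,0,0],[0,0,0,0,0,0,0]]]}}

```text
clock: 28.2
position: [0.5648, 0.0234, 0.0572]
ee_rot: [0.984, -0.037, 0.174, 0.006]
ft_force: [4.5, -1.6, -0.5]
grip_width: 0.318
grasp_force: 39.8
```

The ledge is touched (+x force 4.5 N). Now lowering onto the face.

Request:
{"method": "send_rows", "body": {"plan": [[[0,0,0,0,0,0.009,0],[0,0,0,0,0,0,0],[0,0,0,0,0,0,0]]]}}

```text
clock: 28.45
position: [0.5654, 0.0234, 0.0554]
ee_rot: [0.984, -0.037, 0.174, 0.006]
ft_force: [6.6, -0.1, 0.0]
grip_width: 0.322
grasp_force: 39.9
```

Request:
{"method": "send_rows", "body": {"plan": [[[0,0,0,0,0,0.003,0],[0,0,0,0,0,0,0],[0,0,0,0,0,0,0]]]}}

```text
clock: 28.7
position: [0.5655, 0.0234, 0.0549]
ee_rot: [0.984, -0.037, 0.174, 0.006]
ft_force: [5.7, -0.9, 2.2]
grip_width: 0.32
grasp_force: 40.2
```

Request:
{"method": "send_rows", "body": {"plan": [[[0,0,0,0,0,0.003,0],[0,0,0,0,0,0,0],[0,0,0,0,0,0,0]]]}}

```text
clock: 28.95
position: [0.5658, 0.0235, 0.0544]
ee_rot: [0.984, -0.037, 0.174, 0.006]
ft_force: [5.2, -0.3, 3.4]
grip_width: 0.319
grasp_force: 40.4
```

Request:
{"method": "send_rows", "body": {"plan": [[[0,0,0,0,0,0.003,0],[0,0,0,0,0,0,0],[0,0,0,0,0,0,0]]]}}

```text
clock: 29.2
position: [0.5658, 0.0235, 0.0543]
ee_rot: [0.984, -0.037, 0.174, 0.007]
ft_force: [-2.4, -0.2, 15.4]
grip_width: 0.318
grasp_force: 42.1
```

```bash
python3 -c "
from h import *
togo(0,0)"
```

```text
shift units [ 0.0011 -0.0001  0.0016] turn [ 0.0004 -0.0011  0.0001] [0.5658 0.0235 0.0543] [-2.3912 -0.2072 15.4144] 29.2
```

Seated on the face within 0.3 mm of the predicted pose. Releasing and backing off along the face normal.

Request:
{"method": "send_rows", "body": {"plan": [[[0,0,0,0,0,-0.003,0],[0,0,0,0,0,0,0.35],[0,0,0,0,0,0,0.4],[0,0,0,0,0,0,0.5],[0,0,0,0,0,0,0.6],[0,0,0,0,0,0,0.6],[0,0,0,0,0,0,0.6],[0,0,0,0,0,-0.05,0.6],[0,0,0,0,0,-0.15,0.6],[0,0,0,0,0,-0.2,0.6],[0,0,0,0,0,-0.2,0.6],[0,0,0,-0.2,0,-0.05,0.6],[0,0,0,-0.2,0,0,0.6],[0,0,0,0,0,0,0.6],[0,0,0,0,0,0,0.6]]]}}

```text
clock: 30.45
position: [0.4436, 0.0315, 0.1478]
ee_rot: [0.984, -0.037, 0.173, 0.008]
ft_force: [0.5, -0.4, 1.5]
grip_width: 0.605
grasp_force: 0.0
```

Run:
```python
from h import *
im,cal=snap("wrist","w9"); t=optics.camera("top")
np.savez("pics/w9.npz",T=cal[1])
cv2.imwrite("pics/v9.png",np.hstack([cv2.resize(im[0:240,160:480],(500,375)),cv2.resize(t[170:330,130:258],(300,375))])[:,:,::-1])
print(get_obs()["position"])
```

```text
[0.4466 0.0324 0.1494]
```

View pics/v9.png

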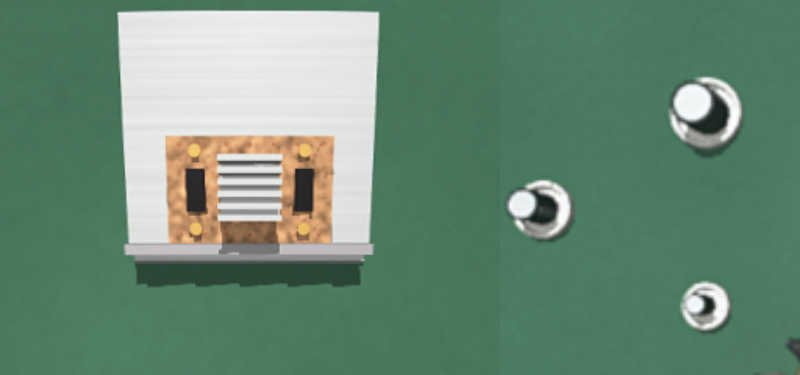

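The board lies square and centred with its lower edge at the ledge (166–334, 243). All three capacitors stand in their matching cups. Handing in.

```bash
python3 -c "
from workcell import job; print(job.hand_in())"
```

```text
the job is handed in; nothing more can be done
None
```

The job is handed in at about 30 s of the 112 s allowed: all three capacitors stand upright in their matching cups, the board lies heat sink up and square against the stand's ledge, and I did not move the transformer or relay; the hand-in gave no verdict.

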